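# Hold the serving-hatch shutter key switch turned

## Robot

A 6-joint arm with a two-finger parallel gripper is mounted at the origin on the work surface. World frame = base frame: x ahead of the robot, y to its left, z up, the work surface at z = 0. Lengths are in mm, angles in degrees, forces in N, time in s.
With the tool pointing down it reaches from about 350 to 850 mm from the base axis. Payload 8.1 kg.
Tool frame: the origin (TCP) lies at the very end of the fingers, on their centre line; the grasp point (between the pads) lies 19 mm behind it; z points along the fingers, y is the direction in which the jaws open and shut (so a half turn about z gives the same grasp; the last joint's range is limited). The gripper opens to 85 mm and grips with 20 to 120 N. Pads are 22 mm wide; open, the fingers measure 114 mm over their backs; the gripper's body (76 mm by 85 mm) begins 54 mm behind the grasp point. The pads swing forward as they close: fully open they stand 13 mm farther back than shut.
Start: joints at [65.638, 7.471, 85.268, -0, 87.261, -4.893], TCP at [199.958, 565.705, 231.292] pointing down, gripper open.
Joint ranges: [-169.43, 169.43], [-51.17, 129.36], [1.28, 143.12], [-76.62, 256.62], [0, 156.53], [-152.29, 152.29]. Speed limits (degrees/s): [136.94, 136.94, 159.86, 180, 180, 180].

## Interface

Orientations are given as [roll, pitch, yaw] about the fixed x, y, z axes, in that order (R = Rz(yaw) Ry(pitch) Rx(roll)).
In Python, from bench import r, eyes gives the robot as it stands. The module is installed in compiled form; this text tells all that it offers.
- The arm moves only by the tool play_rows, never from a script. Its argument "deltas" is a list of rows, each a list of 3 entries, a list of its own where there are three numbers: the shift along the tool's x, y, z in m, then the turn, a rotation vector about the tool's x, y, z in rad, then the closure, from 0 (fully open) to 1 (shut). A call has 1 to 8 rows; each row shifts and turns the pose as measured when the row begins, along the tool's axes as they then stand; what a row does not reach is not made up. A row lasts 1/8 s, in which the tool goes at most 62.5 mm and 10.7 degrees, less where a joint would pass 70% of its speed; a pose out of reach is approached as far as the arm can. A call with a gripper value outside its range is refused whole. The fingers move at their own pace and stop on an object; "force" is the grip in N (left out, the last holds). Time passes only in rows, so rows that do not move let the fingers close. It gives the time, the measured TCP pose, the force and the opening at its end, in the units of the state.
- r.sense(): the state, without advancing time (a new reading comes with each control period).
- eyes.snapshot(name): name is "side" or "top"; returns the picture (480x640x3 uint8, red, green, blue); there is no depth.
- eyes.get_calibration(name): a dict with "mtx" (3x3 intrinsics, pixels), "R" (3x3) and "t" (3): a world point X has camera coordinates R X + t. Camera axes: x right, y down, z forward; pixel columns grow to the right and rows downward; lengths in mm; the calibration is good to about 2 mm. A picture is of the moment at which its call begins. get_calibration takes no time and is no camera call.
- r.hand_in(): hands the job in, once; it reports no verdict.
The state is a dict: "time": time; "joint_pos": joint angles; "qd": joint speeds; "joint_efforts": joint torques, N m; "tool_pos": TCP position; "tcp_rot": TCP orientation; "ft_force": force on the tool from outside, world axes, zero at the start; "wrist_torque": the same for the moment, N m; "finger_gap": finger opening in mm.
Only numpy, scipy, OpenCV 4.12 (cv2) and the standard library are available. Lean on these libraries where they do the work, as an engineer would, in place of code of your own. Each camera call takes 0.05 s, during which the arm holds its last target. There are 200 camera calls.

## Task

Run the serving-hatch shutter from its hold-to-run key switch: take the key whose head has the colour of the switch's green collar off its hook, push it fully home in the keyway without forcing it (the pins are sticky, so press gently and rock the key a little when it sticks), and turn it a quarter turn clockwise. The switch springs back when let go, so finish with the key still gripped and held turned. Leave the other two keys hanging on their hooks, keep the red stop button unpressed, and leave the cup and the small dish where they stand.

Things in the scene. Friction and masses are not known exactly. Their poses are not given: they have to be found in the camera images.
- key_green: Key with a green plastic head, 67 mm long, 20 to 40 g, hanging blade down from one of the rack's hooks (which one changes). Origin at the blade's tip; z from the tip up to the head, y across its width, x through its thickness. Blade: z 0 to 30 mm, 9 mm wide, 3.5 mm thick, pointed over the last 7 mm, alike on both edges: it goes in either way round.
- key_green_bow (a point): A point in the middle of the green key's head, 54 mm above the blade's tip. Head: z 30 to 67 mm from the tip, 30 mm wide (y), 9 mm thick, with flat side edges to grip at y = +15 and -15 mm; a hole 12 mm wide and 13 mm high (z 46 to 59 mm) goes through it along x, and the hook's rod is in it. The head's underside is the shoulder that stops the key when home.
- key_blue: Key with a blue plastic head. It hangs blade down from one of the rack's three hooks (which key hangs on which hook changes). Same size and axes as key_green.
- key_yellow: Key with a yellow plastic head. It hangs blade down from one of the rack's three hooks (which key hangs on which hook changes). Same size and axes as key_green.
- key_rack: Fixed key rack, 250 mm wide (y), 118 mm high. Origin under it, z up. A flat bar 14 mm high, centred 110 mm above the table at x = +30 mm, runs along y between two 10 mm posts at y = +117 and -117 mm. It carries three hooks at y = -80, 0 and +80 mm that point to the rack's -x.
- hook_mid (a point): Point on the axis of the middle hook, 110 mm above the table, at the rack's x = -2 mm, y = 0; axes as the rack's. Each hook is a level 4 mm rod that ends at the rack's x = -22 mm, its last 4 mm bent up by 3 mm. Keys hang at rack x = -8 to +2 mm, widths along rack y. To free one, lift it about 6 mm, then draw it at least 35 mm along the rack's -x.
- station: Fixed control box of the shutter, 110 mm (x) by 176 mm (y), top at 75 mm above the table. Origin under its centre, z up. On its top: the key switch with a green collar ring of 46 mm diameter at y = +42 mm, the red stop button at y = -46 mm, and a small green lamp, 22 mm across and 14 mm high, at x = +30, y = -4 mm.
- keyway (a point): Centre of the keyway's mouth on the plug's flat face, 79 mm above the table; z up, out of the lock; turns with the plug; axes parallel to the station's while the switch is at 0. Slot 11 mm long (y), 5 mm wide (x), 33 mm deep, countersunk 3 mm all round at 45 degrees. Home: the key's head rests on the plug face, the blade's tip 30 mm below this point.
- key_switch (a joint): Turn of the switch's plug: 0 at rest, growing clockwise seen from above to its stop at 1.57 rad (a quarter). A spring turns it back with 0.03 N m at 0 rising to 0.09 N m at the stop. The blade has about 0.15 to 0.25 rad of play in the slot, so the hand turns that much further than the plug.
- keyway_floor (a point): The closed bottom of the keyway, 33 mm below its mouth, on the same axis. On the way down two sprung wafers press on one edge of the blade and stick, from about 10 to 17 mm and 20 to 28 mm of depth: 5 to 16 N while the key is rocked about 0.1 rad either way; a straight push can take up to about 22 N. The plug stays locked until the blade is about 26 mm deep.
- stop_button (a joint): Travel of the red stop button: 0 up, 0.006 m fully pressed; it takes 3 to 8 N and springs back.
- stop_top (a point): Centre of the top of the red mushroom stop button, 38 mm in diameter, its top 104 mm above the table, on a yellow disc. 88 mm from the keyway.
- cup: Loose steel cup, 74 mm wide at the rim, 85 mm high, standing on the counter. Origin under its centre, z up.
- plate: Loose small green dish, 110 mm wide, 18 mm high, standing on the counter. Origin under its centre, z up.
There are look-alikes about, which are no part of the job. Of the things that look like the key_green, the largest one is meant.

How it is judged (in metres and radians):
On the way, in this order (a step that is already met when the one before it is completed fails the run):
1. the green key is gripped and off its hook (distance of key_green from where it was at the start of the episode above 0.04 m and contact force between the fingers and key_green above 1 N and contact force between key_green and key_rack below 0.05 N), for 0.1 s.
2. the green key is fully home in the keyway, not yet turned (z of key_green in the frame of keyway below -0.027 m and horizontal distance between key_green and keyway below 0.004 m and value of joint key_switch below 0.5 rad), for 0.1 s.
3. the key switch is turned a quarter with the key home (value of joint key_switch above 1.35 rad and z of key_green in the frame of keyway below -0.027 m), for 0.2 s.
At the end, for the whole second after the job is handed in: The green key is still gripped, its tip at least 27 mm below the plug face (home is 30) and within 4 mm of the keyway's axis; the switch is held turned past 1.35 rad. The other keys, cup and dish are within 20 mm of their starts, the stop button is up (all of step 3 and horizontal distance between key_green and keyway below 0.004 m and contact force between the fingers and key_green above 1 N and distance of each of key_blue, key_yellow, cup, plate from where it was at the start of the episode below 0.02 m and value of joint stop_button below 0.003 m); the arm keeps its last pose, push and grip.
It fails at once if another key is disturbed on its hook (distance of any of key_blue, key_yellow from where it was at the start of the episode above 0.02 m).
It fails at once if the stop button is pressed (value of joint stop_button above 0.003 m).
It fails at once if the cup or the plate is shifted (distance of any of cup, plate from where it was at the start of the episode above 0.02 m).
It fails at once if the key is forced into the lock or wrenched before the plug turns (80 N summed over all its contacts with the lock) (contact force between key_green and station above 80 N and value of joint key_switch below 0.3 rad).
It also fails if it takes over 56 s, if anything falls off the work surface, if the arm or the gripper's body presses on something with over 40 N, if the wrist force passes 120 N, or if a joint passes its speed limit or range.

## Working session

There is one attempt and no reset: what is moved stays moved. The work goes in short steps, Python scripts to look and compute and a tool call to move; the robot and the scene stay as the last step left them, time stands still between calls to the robot, and variables do not carry over. Pictures are saved under pics/ and viewed, about 8 in all and at most 12, crops included, and the job is handed in when it is done.

Besides the shell and the picture viewer there is one more tool, called after "Call:" by a JSON object that holds its "method" and its "body". play_rows: Moves the arm, as the interface text tells. Its arguments: {"type":"object","properties":{"deltas":{"type":"array"},"force":{"type":"number"}},"required":["deltas"]}

```bash
mkdir -p pics; ls
python3 - <<'E'
from bench import r, eyes
import cv2, numpy as np
for n in ("side","top"):
    cv2.imwrite(f"pics/{n}0.png", eyes.snapshot(n)[:,:,::-1])
    c=eyes.get_calibration(n); print(n,np.round(c["mtx"],1).tolist(),np.round(c["R"],4).tolist(),np.round(c["t"],1).tolist(), np.round(-np.array(c["R"]).T@np.array(c["t"])))
print(r.sense())
E
```

```text
pics
side [[456.8, 0.0, 323.2], [0.0, 456.8, 244.1], [0.0, 0.0, 1.0]] [[-0.9912, -0.1322, -0.0006], [-0.0645, 0.4877, -0.8706], [0.1154, -0.8629, -0.492]] [567.6, 85.5, 1014.2] [451. 908. 574.]
top [[533.2, 0.0, 307.4], [0.0, 533.2, 245.8], [0.0, 0.0, 1.0]] [[0.0052, -1.0, 0.0052], [-0.997, -0.0056, -0.0766], [0.0766, -0.0048, -0.997]] [57.4, 571.7, 1128.8] [ 483.   66. 1169.]
{'time': 0.1, 'joint_pos': array([ 6.56371301e+01,  7.51098200e+00,  8.53219437e+01, -2.47206032e-03,
        8.72621339e+01, -4.89068099e+00]), 'qd': array([-0.09663761, -0.1359873 , -0.18150818,  0.03302939,  0.02039685,
        0.04472403]), 'joint_efforts': array([ 7.36818511e-04, -5.70942950e+01, -5.01946342e+01, -2.31998829e-04,
        7.96395616e-03,  1.24004841e-04]), 'tool_pos': array([199.77713063, 565.24478791, 230.35774522]), 'tcp_rot': array([-1.79905076e+02, -5.64423535e-03,  1.60527927e+02]), 'ft_force': array([-0.070934  , -0.00628809,  0.34805025]), 'wrist_torque': array([ 0.01071111, -0.03254732, -0.01294128]), 'finger_gap': 85.28936712082087}
```

View pics/side0.png

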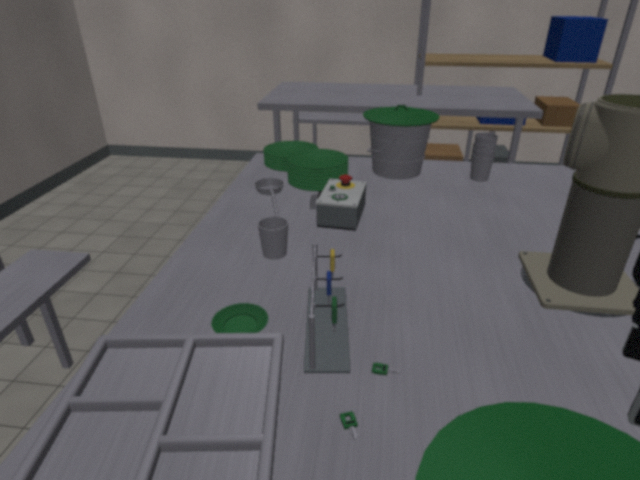

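View pics/top0.png

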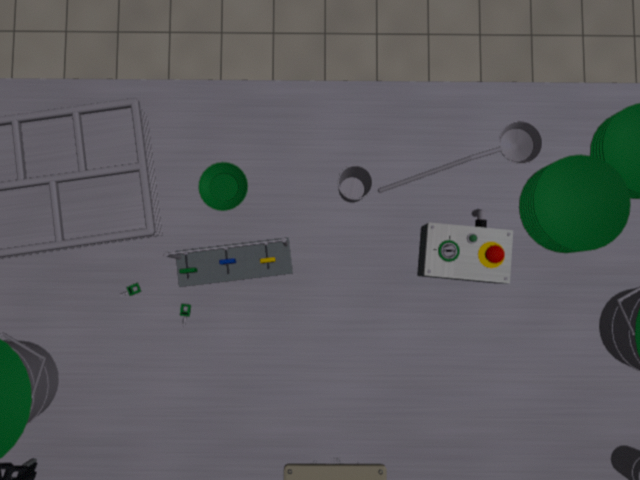

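Side view: three keys hang at about (334,310) green, (329,283) blue and (332,260) yellow. Two small green tags lie on the counter at (380,368) and (348,420); they are flat and smaller, so they are look-alikes. In the top view the hanging green key is at (188,270), the keyway at (449,251) and the stop button at (494,254). I'll confirm the key in enlarged crops.

Run:
```python
import cv2, numpy as np
t=cv2.imread("pics/top0.png"); s=cv2.imread("pics/side0.png")
def crop(im,x,y,w,h,k): return cv2.resize(im[y:y+h,x:x+w],None,fx=k,fy=k,interpolation=cv2.INTER_CUBIC)
a=crop(t,165,230,133,60,6)[:,:798]   # rack top x6
b=crop(t,415,215,66,40*66//66+30,6)[:, :396]
c=crop(s,295,235,66,70+0,6)
o=np.zeros((600,800,3),np.uint8)
o[:240,:798]=crop(t,165,233,133,40,6)[:240]
o[240:600,:396]=crop(t,415,220,66,60,6)
o[240:600,400:796]=crop(s,295,245,66,90,4)[:360].copy() if 0 else cv2.copyMakeBorder(crop(s,290,245,99,90,4),0,0,0,0,cv2.BORDER_CONSTANT)
cv2.imwrite("pics/crop1.png",np.clip(o*1.6,0,255).astype(np.uint8))
```

```text
(no output)
```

View pics/crop1.png

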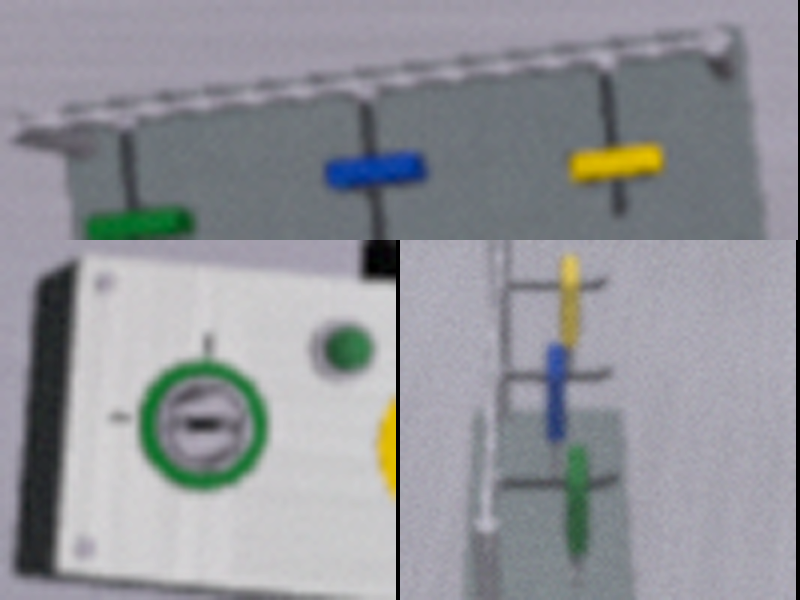

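The crops confirm it: the hanging key with the green head is on the left hook in the top view, full size like the blue and yellow ones. The keyway is at about (448.9,250.7) in the top view. Next I'll turn these into positions.

```bash
cat > h.py <<'E'
from bench import r, eyes
import cv2, numpy as np
C={n:eyes.get_calibration(n) for n in("side","top")}
def proj(n,X):
    c=C[n]; p=(np.array(c["R"])@np.array(X,float).T).T+np.array(c["t"]); q=p@np.array(c["mtx"]).T; return q[...,:2]/q[...,2:]
def back(n,uv,z):
    c=C[n]; R=np.array(c["R"]); o=-R.T@np.array(c["t"]); d=R.T@np.linalg.inv(c["mtx"])@np.array([uv[0],uv[1],1.]); return o+d*(z-o[2])/d[2]
E
python3 - <<'E'
from h import *
t=cv2.imread("pics/top0.png"); s=cv2.imread("pics/side0.png")
def blob(im,n,box,lo,hi):
    x,y,w,h=box; m=cv2.inRange(cv2.cvtColor(im[y:y+h,x:x+w],cv2.COLOR_BGR2HSV),lo,hi)
    v,u=np.nonzero(m); (c,sz,a)=cv2.minAreaRect(np.c_[u,v].astype(np.float32))
    print(n,box[:2],"cent",u.mean()+x,v.mean()+y,"rect",c[0]+x,c[1]+y,sz,a,len(u)); return u.mean()+x,v.mean()+y
G=((50,120,40),(80,255,255));B=((105,120,40),(125,255,255));Y=((20,120,60),(35,255,255));Rr=((0,180,60),(8,255,255))
for k,box,c,in (("g",(172,255,30,30),G),("b",(210,250,30,25),B),("y",(255,250,25,20),Y)):
    p=blob(t,k,box,*c); print(back("top",p,119).round(1))
p=blob(t,"collar",(432,235,30,33),*G); print("collar",back("top",p,79).round(1))
p=blob(t,"stop",(480,240,30,30),*Rr); print("stop",back("top",p,102).round(1))
for q in ((168,254),(286,240.2)): print("post",back("top",q,117).round(1))
print("slot",back("top",(448.9,250.7),79).round(1))
for q in ((428.5,223),(481,226.8)): print("edge",back("top",q,75).round(1))
for k,box,c in (("g",(322,290,25,40),G),("b",(320,268,18,30),B),("y",(325,245,15,25),Y)): blob(s,"side"+k,box,*c)
E
```

```text
g (172, 255) cent 187.88888888888889 270.02777777777777 rect 188.0 270.0 (4.0, 16.0) 90.0 72
[514.7 295.7 119. ]
b (210, 250) cent 227.0875 260.95 rect 226.99390029907227 260.9451217651367 (4.969419002532959, 16.123003005981445) 83.6598129272461 80
[533. 219. 119.]
y (255, 250) cent 267.34567901234567 259.58024691358025 rect 267.5 259.5 (5.0, 15.0) 90.0 81
[536.1 139.8 119. ]
collar (432, 235) cent 447.6736842105263 251.10526315789474 rect 448.5 250.5 (19.0, 19.0) 90.0 95
collar [ 557.6 -227.    79. ]
stop (480, 240) cent 494.66521739130434 253.71304347826086 rect 494.5 253.5 (15.0, 17.0) 90.0 230
stop [ 551.3 -315.3  102. ]
post [546.2 336.  117. ]
post [574.9 103.4 117. ]
slot [ 558.4 -229.5   79. ]
edge [ 615.9 -189.3   75. ]
edge [ 608.6 -297.8   75. ]
sideg (322, 290) cent 333.72727272727275 304.6818181818182 rect 334.0 310.0 (22.0, 2.0) 90.0 22
sideb (320, 268) cent 328.469696969697 282.1666666666667 rect 328.5 283.0 (22.0, 3.0) 90.0 66
sidey (325, 245) cent 331.9818181818182 259.1454545454545 rect 332.0 259.5 (19.0, 2.0) 90.0 55
```

Call:
{"method": "play_rows", "body": {"deltas": [[[0, 0, 0], [0, 0, -0.154], 0.4], [[0, 0, 0], [0, 0, -0.154], 0.4], [[0, 0, 0], [0, 0, -0.154], 0.4], [[-0.04, -0.0437, 0], [0, 0, 0], 0.4], [[-0.04, -0.0437, 0], [0, 0, 0], 0.4], [[-0.04, -0.0437, 0], [0, 0, 0], 0.4], [[-0.04, -0.0437, 0], [0, 0, 0], 0.4], [[0, 0, 0], [0, 0, 0], 0.4]], "force": 60}}

```text
time: 1.1
tool_pos: [385.2, 408.3, 225.7]
tcp_rot: [-179.6, -0.3, -171.9]
ft_force: [-0.4, -0.1, 0.2]
finger_gap: 51.0
```

```bash
cat >> h.py <<'E'
from scipy.spatial.transform import Rotation as Ro
def go(pos,yaw):
    s=r.sense(); Rc=Ro.from_euler("xyz",s["tcp_rot"],degrees=True); Rt=Ro.from_euler("xyz",[180,0,yaw],degrees=True)
    print("shift mm",(Rc.inv().apply(np.array(pos)-s["tool_pos"])).round(1),"turn rad",(Rc.inv()*Rt).as_rotvec().round(4)); return s
E
python3 -c "
from h import *
go([514.7,295.7,170],187)"
```

```text
shift mm [-112.7 -129.3   55.9] turn rad [-0.0073 -0.0056  0.0191]
```

Call:
{"method": "play_rows", "body": {"deltas": [[[-0.0385, -0.044, 0.009], [-0.007, -0.005, 0.019], 0.4], [[-0.0385, -0.044, 0.009], [0, 0, 0], 0.4], [[-0.0385, -0.044, 0.009], [0, 0, 0], 0.4], [[0, 0, 0.009], [0, 0, 0], 0.4], [[0, 0, 0], [0, 0, 0], 0.4]]}}

```text
time: 1.72
tool_pos: [516.2, 292.8, 186.8]
tcp_rot: [179.9, -0.2, -172.9]
ft_force: [0.0, 0.5, -0.1]
finger_gap: 51.0
```

Run:
```python
from h import *
go([514.7,295.7,150],187)
t=eyes.snapshot("top")[:,:,::-1]; s=eyes.snapshot("side")[:,:,::-1]
p=r.sense()["tool_pos"]; print(p.round(1), proj("top",p), proj("side",p))
def crop(im,x,y,w,h,k): return cv2.resize(im[y:y+h,x:x+w],None,fx=k,fy=k,interpolation=cv2.INTER_CUBIC)
o=np.hstack([crop(t,140,220,100,130,4),crop(s,285,210,100,130,4)])
cv2.imwrite("pics/c2.png",np.clip(o*1.6,0,255).astype(np.uint8))
```

```text
shift mm [ 1.   3.  36.8] turn rad [ 0.0017 -0.0041  0.0024]
[516.5 293.4 188.1] [180.92705406 267.89086595] [333.67758444 263.83002812]
```

View pics/c2.png

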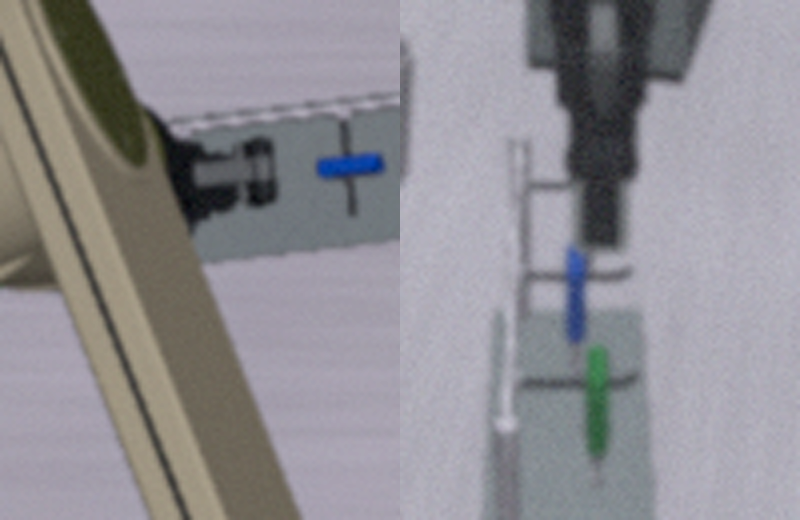

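Call:
{"method": "play_rows", "body": {"deltas": [[[0, 0.003, 0.01], [0.001, -0.004, 0.002], 0.4], [[0, 0, 0.02], [0, 0, 0], 0.4], [[0, 0, 0.02], [0, 0, 0], 0.4], [[0, 0, 0.015], [0, 0, 0], 0.4], [[0, 0, 0], [0, 0, 0], 0.4]]}}

```text
time: 2.45
tool_pos: [513.0, 300.1, 118.3]
tcp_rot: [179.9, 0.1, -172.6]
ft_force: [-0.4, 0.6, -0.6]
finger_gap: 51.3
```

```bash
python3 -c "
from h import *
go([516,296.5,86],187); print(r.sense()['ft_force'])"
```

```text
shift mm [-2.5 -4.  32.3] turn rad [0.0012 0.0016 0.0075]
[-0.42207675  0.57856719 -0.59084321]
```

Call:
{"method": "play_rows", "body": {"deltas": [[[-0.0025, -0.004, 0.004], [0, 0, 0.007], 0.4], [[0, 0, 0], [0, 0, 0], 0.4], [[0, 0, 0.01], [0, 0, 0], 0.4], [[0, 0, 0.01], [0, 0, 0], 0.4], [[0, 0, 0.005], [0, 0, 0], 0.4], [[0, 0, 0], [0, 0, 0], 0.4]]}}

```text
time: 3.2
tool_pos: [517.4, 296.6, 88.9]
tcp_rot: [179.9, 0.2, -173.0]
ft_force: [0.1, 0.0, -0.0]
finger_gap: 51.2
```

```bash
python3 -c "
from h import *
go([516,296.5,86],187); print(r.sense()['ft_force'])"
```

```text
shift mm [1.4 0.1 2.9] turn rad [ 0.002   0.004  -0.0004]
[ 0.05316268  0.03337059 -0.04011589]
```

Now I'll close on the key.

Call:
{"method": "play_rows", "body": {"deltas": [[[0.001, 0, 0.002], [0.002, 0.004, 0], 0.4], [[0, 0, 0], [0, 0, 0], 0.7], [[0, 0, 0], [0, 0, 0], 0.9], [[0, 0, 0], [0, 0, 0], 0.9], [[0, 0, 0], [0, 0, 0], 0.9], [[0, 0, 0], [0, 0, 0], 0.9]], "force": 80}}

```text
time: 3.95
tool_pos: [516.8, 296.8, 87.6]
tcp_rot: [180.0, 0.1, -173.0]
ft_force: [-0.5, -0.1, 0.6]
finger_gap: 28.8
```

Run:
```python
from h import *
go([516,296.5,86],187)
s=eyes.snapshot("side")[:,:,::-1];t=eyes.snapshot("top")[:,:,::-1]
def crop(im,x,y,w,h,k): return cv2.resize(im[y:y+h,x:x+w],None,fx=k,fy=k,interpolation=cv2.INTER_CUBIC)
o=np.hstack([crop(t,140,220,100,130,4),crop(s,285,210,100,130,4)])
cv2.imwrite("pics/c3.png",np.clip(o*1.6,0,255).astype(np.uint8))
```

```text
shift mm [ 0.8 -0.2  1.6] turn rad [ 0.0003  0.001  -0.0002]
```

View pics/c3.png

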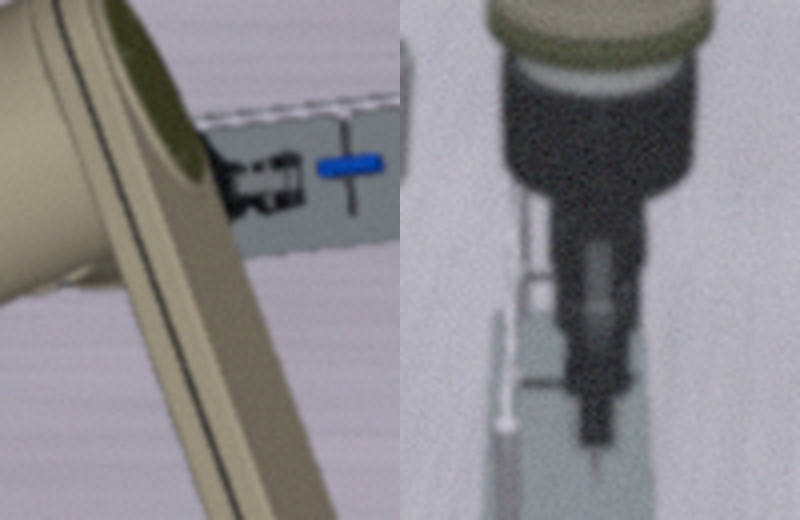

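Call:
{"method": "play_rows", "body": {"deltas": [[[0, 0, -0.003], [0, 0, 0], 0.9], [[0, 0, -0.003], [0, 0, 0], 0.9], [[0, 0, 0], [0, 0, 0], 0.9], [[0, 0, 0], [0, 0, 0], 0.9]], "force": 100}}

```text
time: 4.55
tool_pos: [516.9, 296.8, 94.3]
tcp_rot: [180.0, 0.1, -173.0]
ft_force: [0.5, -0.1, -0.0]
finger_gap: 28.1
```

Call:
{"method": "play_rows", "body": {"deltas": [[[0.006, 0, 0], [0, 0, 0], 0.9], [[0.008, 0, 0], [0, 0, 0], 0.9], [[0.008, 0, 0], [0, 0, 0], 0.9], [[0.01, 0, 0], [0, 0, 0], 0.9], [[0.012, 0, 0], [0, 0, 0], 0.9], [[0.01, 0, 0], [0, 0, 0], 0.9], [[0, 0, 0], [0, 0, 0], 0.9]]}}

```text
time: 5.42
tool_pos: [458.4, 289.7, 93.8]
tcp_rot: [180.0, 0.0, -173.0]
ft_force: [-0.1, -0.2, 0.3]
finger_gap: 28.4
```

Call:
{"method": "play_rows", "body": {"deltas": [[[0, 0, -0.03], [0, 0, 0.098], 0.9], [[0, 0, -0.03], [0, 0, 0.098], 0.9], [[-0.01, -0.03, 0], [0, 0, 0], 0.9], [[-0.014, -0.05, 0], [0, 0, 0], 0.9], [[-0.014, -0.05, 0], [0, 0, 0], 0.9], [[-0.014, -0.05, 0], [0, 0, 0], 0.9], [[-0.014, -0.05, 0], [0, 0, 0], 0.9], [[-0.014, -0.05, 0], [0, 0, 0], 0.9]]}}

```text
time: 6.42
tool_pos: [519.6, -0.7, 157.9]
tcp_rot: [179.9, 0.4, 175.8]
ft_force: [0.3, 0.8, -0.2]
finger_gap: 28.3
```

```bash
python3 -c "
from h import *
go([558.4,-228,150],175.8); print(r.sense()['ft_force'])"
```

```text
shift mm [ -55.2 -223.9    7.9] turn rad [0.0017 0.007  0.0001]
[ 0.34977132  0.84662394 -0.15392638]
```

Call:
{"method": "play_rows", "body": {"deltas": [[[-0.013, -0.05, 0], [0, 0.006, 0], 0.9], [[-0.013, -0.05, 0], [0, 0, 0], 0.9], [[-0.013, -0.05, 0], [0, 0, 0], 0.9], [[-0.008, -0.03, 0], [0, 0, 0], 0.9], [[0, 0, 0], [0, 0, 0], 0.9], [[0, 0, 0], [0, 0, 0], 0.9]]}}

```text
time: 7.18
tool_pos: [554.9, -194.5, 158.8]
tcp_rot: [180.0, 0.3, 175.5]
ft_force: [-0.1, 0.3, -0.9]
finger_gap: 28.4
```

```bash
python3 -c "
from h import *
go([558.4,-228,150],175.8); print(r.sense()['ft_force'])"
```

```text
shift mm [ -6.1 -33.1   8.8] turn rad [ 0.0005  0.0045 -0.0058]
[-0.07527752  0.25356705 -0.94545238]
```

Call:
{"method": "play_rows", "body": {"deltas": [[[-0.003, -0.017, 0.008], [0, 0.004, -0.005], 0.9], [[-0.003, -0.015, 0.01], [0, 0, 0], 0.9], [[0, 0, 0.01], [0, 0, 0], 0.9], [[0, 0, 0], [0, 0, 0], 0.9], [[0, 0, 0], [0, 0, 0], 0.9]]}}

```text
time: 7.8
tool_pos: [558.4, -226.2, 127.8]
tcp_rot: [179.9, -0.1, 176.0]
ft_force: [0.0, -0.5, 0.4]
finger_gap: 28.2
```

Run:
```python
from h import *
go([558.4,-228,120],175.8)
p=r.sense()["tool_pos"]; print(p.round(1), proj("side",p),proj("side",p-[0,0,34]),"mouth",proj("side",[558.4,-229.5,79]),proj("top",p))
S=[eyes.snapshot("side")[:,:,::-1] for _ in range(4)];s=np.mean(S,0).astype(np.uint8);t=eyes.snapshot("top")[:,:,::-1]
cv2.imwrite("pics/s4.png",s)
def crop(im,x,y,w,h,k): return cv2.resize(im[y:y+h,x:x+w],None,fx=k,fy=k,interpolation=cv2.INTER_CUBIC)
o=np.hstack([crop(t,405,200,100,140,4),crop(s,310,155,57,80,7)])
cv2.imwrite("pics/c4.png",np.clip(o*1.6,0,255).astype(np.uint8))
```

```text
shift mm [-0.1 -1.8  7.8] turn rad [ 0.0016 -0.0013  0.0027]
[ 558.4 -226.2  127.8] [339.76976359 179.11051861] [339.55177755 191.00910609] mouth [339.58472561 195.60695384] [453.92817648 249.02252918]
```

View pics/c4.png

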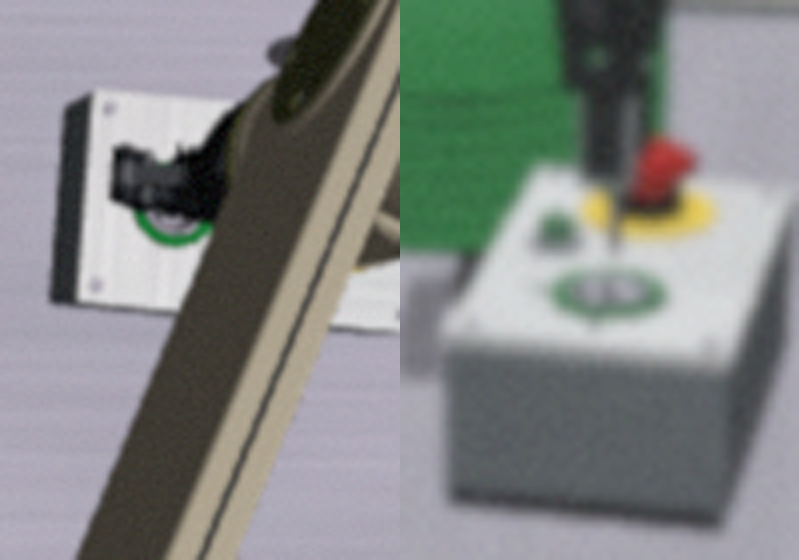

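Side view: the blade is at about column 340.6 and the collar centre at (339.7,196.9), so the tip sits about 2 mm too far toward -x. The top view agrees (key at 514.7 against TCP 516.8 at the grip). I'll shift +2 mm in x and go down gently.

Call:
{"method": "play_rows", "body": {"deltas": [[[-0.0023, -0.001, 0.004], [0.001, 0, 0.0025], 0.9], [[0, 0, 0.003], [0, 0, 0], 0.9], [[0, 0, 0], [0, 0, 0], 0.9], [[0, 0, 0], [0, 0, 0], 0.9]]}}

```text
time: 8.55
tool_pos: [561.3, -227.6, 121.3]
tcp_rot: [-180.0, 0.0, 175.8]
ft_force: [1.3, 0.2, 0.5]
finger_gap: 28.3
```

Run:
```python
from h import *
s=go([560.5,-227.5,113],175.8); print(s["ft_force"],s["wrist_torque"])
s=cv2.imread("pics/s4.png").astype(float)
g=s.sum(2)/3
for v in range(184,192): print(v, g[v,334:348].round().astype(int))
h=cv2.cvtColor(s.astype(np.uint8),cv2.COLOR_BGR2HSV)
m=cv2.inRange(h[188:206,325:355],(50,80,20),(85,255,255)); n,l,st,c=cv2.connectedComponentsWithStats(m)
for i in range(1,n):
    if st[i,4]>4: print(st[i]+[325,188,0,0,0],c[i]+[325,188])
for v in range(192,203): print(v, g[v,330:350].round().astype(int))
```

```text
shift mm [0.8 0.  8.3] turn rad [-0.0002  0.0002  0.0004]
[1.32740377 0.20027783 0.5296458 ] [-0.00719741 -0.00795013  0.00914755]
184 [129 126 120 113 105  91  73  51  39  33  31  34  33  33]
185 [115 119 118 110 106  93  75  59  52  47  46  43  45  48]
186 [ 97 111 116 114 105  95  79  69  74  75  70  71  68  74]
187 [ 84 102 118 118 110  97  83  83  95  96  94  93  93  96]
188 [ 80 101 117 125 119 105  88  92 106 112 111 110 110 110]
189 [ 85 100 118 128 127 113  96 102 117 121 121 122 122 122]
190 [ 97 108 122 130 129 119 107 113 124 130 131 129 131 130]
191 [113 121 128 131 130 124 116 121 129 131 133 132 133 133]
192 [128 127 125 124 124 124 127 128 125 122 120 122 126 128 129 131 133 133
 134 132]
193 [132 131 127 121 117 114 115 115 114 110 110 111 113 112 117 121 126 131
 131 132]
194 [130 125 116 105  98  97 100 103 101  98  98 100 102 100  98 105 113 123
 129 131]
195 [120 113  97  87  84  88  95 101  98  92  96 104 102  96  90  91  95 109
 125 131]
196 [115 103  85  77  82  81  93  99  96  87  92 101 104  99  90  82  81  95
 118 130]
197 [120 106  84  73  76  80  86  93  91  82  84  93  99  94  83  75  76  90
 115 129]
198 [129 117  97  79  76  74  79  83  80  75  77  81  81  80  76  73  81 100
 118 131]
199 [131 126 113 102  93  84  79  76  73  76  78  79  80  82  88  94 104 117
 129 133]
200 [134 133 127 123 116 107  99  90  90  96 100 102 103 106 111 118 126 131
 135 136]
201 [135 135 134 132 131 126 119 110 111 119 121 126 126 125 129 132 135 136
 135 137]
202 [129 130 131 131 132 133 127 123 125 129 133 134 134 135 136 135 136 137
 136 137]
```

Call:
{"method": "play_rows", "body": {"deltas": [[[0, 0, 0.003], [0, 0, 0], 0.9], [[0, 0, 0.002], [0, 0, 0], 0.9], [[0, 0, 0], [0, 0, 0], 0.9]]}}

```text
time: 8.93
tool_pos: [561.3, -227.6, 115.9]
tcp_rot: [-180.0, 0.0, 175.8]
ft_force: [-0.3, 0.2, -0.2]
finger_gap: 28.5
```

Call:
{"method": "play_rows", "body": {"deltas": [[[0, 0, 0.003], [0, 0, 0], 0.9], [[0, 0, 0], [0, 0, 0], 0.9]]}}

```text
time: 9.18
tool_pos: [561.3, -227.6, 112.7]
tcp_rot: [-180.0, 0.0, 175.8]
ft_force: [0.8, -0.4, -0.5]
finger_gap: 28.3
```

Call:
{"method": "play_rows", "body": {"deltas": [[[0, 0, 0.003], [0, 0, 0], 0.9], [[0, 0, 0], [0, 0, 0], 0.9]]}}

```text
time: 9.43
tool_pos: [561.2, -227.6, 109.5]
tcp_rot: [-180.0, 0.0, 175.8]
ft_force: [0.4, -0.0, -0.9]
finger_gap: 28.1
```

Run:
```python
from h import *
s=go([561,-227.5,110],175.8); print(s["ft_force"],s["wrist_torque"])
```

```text
shift mm [ 0.2  0.1 -0.5] turn rad [-0.0002  0.0001  0.0003]
[ 0.36985943 -0.02611611 -0.86302176] [-0.00163378  0.02693089 -0.00884616]
```

Call:
{"method": "play_rows", "body": {"deltas": [[[0, 0, 0.002], [0, 0, 0], 0.9], [[0, 0, 0], [0, 0, 0], 0.9]]}}

```text
time: 9.68
tool_pos: [561.3, -227.6, 107.4]
tcp_rot: [-180.0, 0.0, 175.8]
ft_force: [-0.3, 0.9, -0.8]
finger_gap: 28.1
```

Call:
{"method": "play_rows", "body": {"deltas": [[[0, 0, 0.002], [0, 0, 0], 0.9], [[0, 0, 0], [0, 0, 0], 0.9]]}}

```text
time: 9.93
tool_pos: [561.3, -227.7, 105.3]
tcp_rot: [-180.0, 0.0, 175.8]
ft_force: [0.1, -0.5, -1.2]
finger_gap: 28.0
```

Run:
```python
from h import *
s=go([561,-227.5,110],175.8); print(s["ft_force"],s["wrist_torque"])
```

```text
shift mm [ 0.3  0.1 -4.7] turn rad [-0.0003  0.0003  0.0003]
[ 0.11265652 -0.47127436 -1.15544695] [ 0.01566055 -0.00855458  0.06324033]
```

Call:
{"method": "play_rows", "body": {"deltas": [[[0, 0, 0.0015], [0, 0, 0.08], 0.9], [[0, 0, 0.0015], [0, 0, -0.16], 0.9], [[0, 0, 0.0015], [0, 0, 0.16], 0.9], [[0, 0, 0], [0, 0, -0.08], 0.9]]}}

```text
time: 10.42
tool_pos: [561.6, -229.1, 103.4]
tcp_rot: [-179.8, 0.1, 175.8]
ft_force: [-0.2, -0.6, -0.6]
finger_gap: 28.3
```

Run:
```python
from h import *
s=go([561,-227.5,100],175.8); print(s["ft_force"],s["wrist_torque"])
```

```text
shift mm [0.7 1.6 3.4] turn rad [-0.0028  0.0014  0.0006]
[-0.20173473 -0.58070961 -0.55355938] [-0.00071924  0.18387035  0.00427881]
```

Run:
```python
from h import *
s=np.mean([eyes.snapshot("side")[:,:,::-1] for _ in range(4)],0).astype(np.uint8)
cv2.imwrite("pics/s5.png",s); a=r.sense(); print(a["tool_pos"],a["ft_force"],a["wrist_torque"])
o=cv2.resize(s[165:215,310:370],None,fx=12,fy=12,interpolation=cv2.INTER_CUBIC)
cv2.imwrite("pics/c5.png",np.clip(o*1.6,0,255).astype(np.uint8))
```

```text
[ 561.62431935 -229.08024213  103.29585005] [-1.31078393  0.46668895  2.48020243] [-0.10426909  0.38742293 -0.0416197 ]
```

View pics/c5.png

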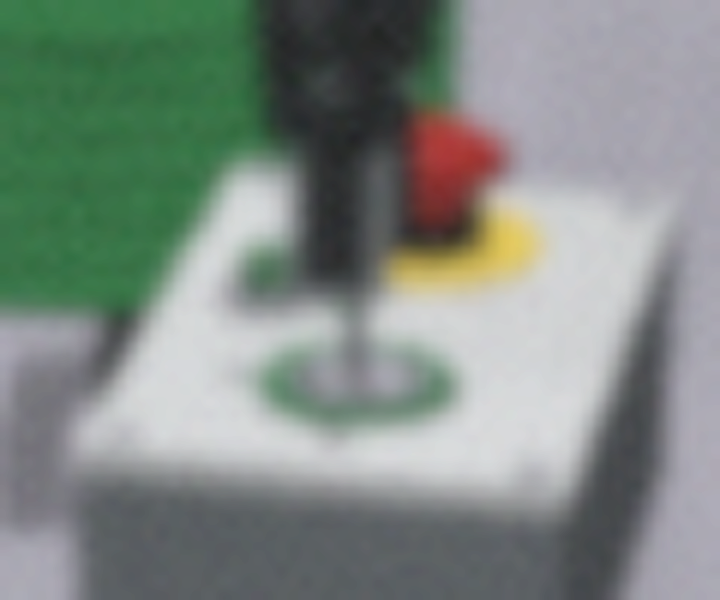

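The blade's lower end now meets the collar centre at crop (355,378), hidden in the slot by about 8 mm. So it's entering, with the first wafer next. I'll go on with gentle pushes and rocking.

Call:
{"method": "play_rows", "body": {"deltas": [[[0, 0, 0.002], [0, 0, 0.08], 0.9], [[0, 0, 0.002], [0, 0, -0.16], 0.9], [[0, 0, 0.002], [0, 0, 0.16], 0.9], [[0, 0, 0.002], [0, 0, -0.16], 0.9], [[0, 0, 0], [0, 0, 0.08], 0.9]]}}

```text
time: 11.25
tool_pos: [561.4, -230.5, 99.3]
tcp_rot: [-179.7, 0.1, 175.5]
ft_force: [-1.4, 0.6, -2.2]
finger_gap: 28.2
```

Run:
```python
from h import *
s=go([561,-229.2,100],175.8); print(s["ft_force"],s["wrist_torque"])
```

```text
shift mm [ 0.5  1.3 -0.7] turn rad [-0.0053  0.0015 -0.006 ]
[-1.41274738  0.55491525 -2.21226422] [-0.0260581   0.27250203 -0.01014292]
```

Call:
{"method": "play_rows", "body": {"deltas": [[[0, 0.0007, 0.002], [-0.005, 0.0015, 0.08], 0.9], [[0, 0, 0.0025], [0, 0, -0.16], 0.9], [[0, 0.0004, 0.0025], [0, 0, 0.16], 0.9], [[0, 0, 0.0025], [0, 0, -0.16], 0.9], [[0, 0.0004, 0.0025], [0, 0, 0.16], 0.9], [[0, 0, 0], [0, 0, -0.09], 0.9]]}}

```text
time: 12.0
tool_pos: [561.3, -230.5, 94.2]
tcp_rot: [-179.8, 0.0, 175.5]
ft_force: [-1.1, 0.1, -2.2]
finger_gap: 28.5
```

Run:
```python
from h import *
s=go([561,-229.2,100],175.8); print(s["ft_force"],s["wrist_torque"])
```

```text
shift mm [ 0.4  1.3 -5.8] turn rad [-0.0031  0.0005 -0.0057]
[-1.11781187  0.0566326  -2.20828289] [-0.06912897  0.10247599 -0.03796418]
```

Call:
{"method": "play_rows", "body": {"deltas": [[[0, 0.0006, 0.0025], [-0.003, 0, 0.09], 0.9], [[0, 0, 0.003], [0, 0, -0.17], 0.9], [[0, 0.0004, 0.003], [0, 0, 0.16], 0.9], [[0, 0, 0.003], [0, 0, -0.16], 0.9], [[0, 0.0004, 0.003], [0, 0, 0.16], 0.9], [[0, 0, 0], [0, 0, -0.09], 0.9]]}}

```text
time: 12.75
tool_pos: [561.3, -230.6, 87.7]
tcp_rot: [-179.8, 0.0, 175.7]
ft_force: [-1.9, -0.1, -4.3]
finger_gap: 28.1
```

Run:
```python
from h import *
s=go([561,-229.2,100],175.8); print(s["ft_force"],s["wrist_torque"])
```

```text
shift mm [  0.4   1.3 -12.3] turn rad [-0.0028  0.0008 -0.0026]
[-1.91689526 -0.1421203  -4.30216142] [-0.03840151  0.15557561 -0.02336366]
```

Call:
{"method": "play_rows", "body": {"deltas": [[[0, 0.0005, 0.002], [-0.003, 0, 0.07], 0.9], [[0, 0, 0.002], [0, 0, -0.14], 0.9], [[0, 0.0004, 0.002], [0, 0, 0.14], 0.9], [[0, 0, 0.002], [0, 0, -0.07], 0.9], [[0, 0, 0], [0, 0, 0], 0.9]]}}

```text
time: 13.38
tool_pos: [561.4, -230.6, 86.4]
tcp_rot: [-179.9, 0.1, 175.4]
ft_force: [-0.7, -1.3, -4.5]
finger_gap: 28.3
```

Run:
```python
from h import *
s=go([561,-229.2,83],175.8); print(s["ft_force"],s["wrist_torque"])
```

```text
shift mm [0.5 1.4 3.4] turn rad [-0.0017  0.0013 -0.0076]
[-0.65160114 -1.30832164 -4.47580895] [-0.14903432  0.21269263  0.08493521]
```

Call:
{"method": "play_rows", "body": {"deltas": [[[0, 0, 0.004], [0, 0, 0], 0.9]]}}

```text
time: 13.5
tool_pos: [561.7, -230.7, 84.2]
tcp_rot: [-179.9, 0.1, 175.3]
ft_force: [-8.9, 3.4, 19.1]
finger_gap: 28.0
```

Call:
{"method": "play_rows", "body": {"deltas": [[[0, 0, 0.004], [0, 0, 0.08], 0.9], [[0, 0, 0.004], [0, 0, -0.15], 0.9], [[0, 0, 0.004], [0, 0, 0.15], 0.9]]}}

```text
time: 13.88
tool_pos: [561.7, -231.0, 83.0]
tcp_rot: [-179.8, 0.1, 170.5]
ft_force: [-20.6, 6.9, 34.7]
finger_gap: 28.1
```

Run:
```python
from h import *
s=np.mean([eyes.snapshot("side")[:,:,::-1] for _ in range(4)],0).astype(np.uint8)
a=go([561,-229.2,83],175.8); print(a["ft_force"],a["wrist_torque"])
o=cv2.resize(s[165:215,310:370],None,fx=12,fy=12,interpolation=cv2.INTER_CUBIC)
cv2.imwrite("pics/c6.png",np.clip(o*1.6,0,255).astype(np.uint8))
```

```text
shift mm [ 1.   1.6 -0. ] turn rad [-0.0028  0.0013 -0.094 ]
[-20.79335758   6.14524044  34.43979102] [1.39816427 3.66296741 0.01227029]
```

View pics/c6.png

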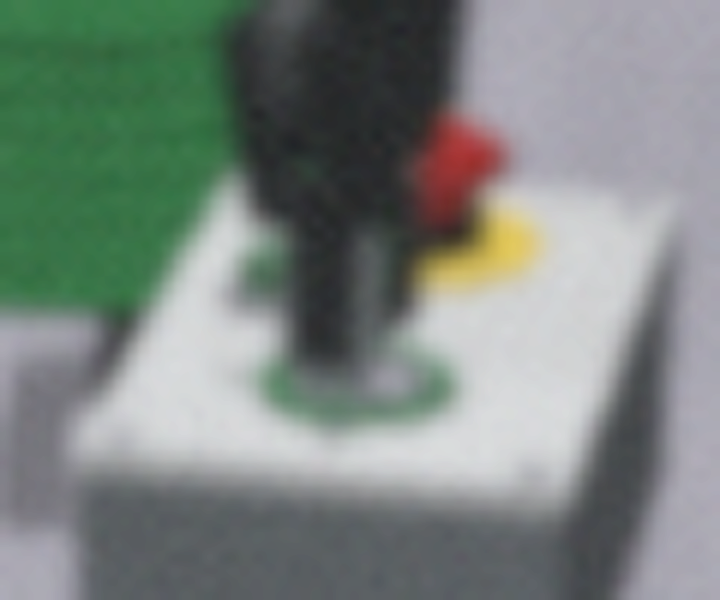

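Call:
{"method": "play_rows", "body": {"deltas": [[[0.0005, 0.0005, 0], [0, 0, -0.07], 0.9], [[0, 0, 0.0005], [0, 0, 0], 0.9]]}}

```text
time: 14.32
tool_pos: [561.3, -230.6, 83.6]
tcp_rot: [-179.8, 0.1, 174.3]
ft_force: [-1.5, 2.4, 4.3]
finger_gap: 28.4
```

Run:
```python
from h import *
a=go([561,-229.2,83],175.8); print(a["ft_force"],a["wrist_torque"])
```

```text
shift mm [0.5 1.3 0.6] turn rad [-0.0033  0.0019 -0.0256]
[-1.54812103  2.37878274  4.28585908] [ 0.06835404  0.32117929 -0.01151403]
```

The push took 34 N, more than the wafers can resist, at z 83, which is the predicted home height. The key is home. Now I'll turn it clockwise.

Call:
{"method": "play_rows", "body": {"deltas": [[[0, 0, 0.001], [0, 0, 0.1], 0.9], [[0, 0, 0.001], [0, 0, 0.12], 0.9], [[0, 0, 0.001], [0, 0, 0.12], 0.9], [[0, 0, 0.0005], [0, 0, 0.12], 0.9]], "force": 110}}

```text
time: 14.82
tool_pos: [560.8, -230.9, 83.4]
tcp_rot: [-179.8, 0.1, 146.6]
ft_force: [-4.8, 2.2, 7.5]
finger_gap: 28.2
```

Run:
```python
from h import *
a=go([561,-229.2,83],75); print(a["ft_force"],a["wrist_torque"])
```

```text
shift mm [0.8 1.5 0.4] turn rad [-0.0017  0.0038  1.2498]
[-4.84082483  2.20598646  7.4667041 ] [0.33635432 1.14672812 0.07293511]
```

Call:
{"method": "play_rows", "body": {"deltas": [[[0, 0, 0.0005], [0, 0, 0.15], 0.9], [[0, 0, 0.0005], [0, 0, 0.15], 0.9], [[0, 0, 0.0005], [0, 0, 0.15], 0.9], [[0, 0, 0.0005], [0, 0, 0.15], 0.9], [[0, 0, 0.0005], [0, 0, 0.15], 0.9], [[0, 0, 0.0005], [0, 0, 0.15], 0.9]]}}

```text
time: 15.58
tool_pos: [559.6, -230.3, 83.4]
tcp_rot: [-179.7, 0.1, 92.4]
ft_force: [-6.5, 2.3, 9.0]
finger_gap: 28.1
```

Run:
```python
from h import *
a=go([561,-229.2,83],75); print(a["ft_force"],a["wrist_torque"],a["joint_pos"])
```

```text
shift mm [1.1 1.5 0.4] turn rad [-0.004   0.0028  0.3044]
[-6.46256509  2.26629263  8.99247016] [0.37777113 1.09360666 0.12931958] [-27.08790071  14.97882916  92.66360816  -0.24174112  72.51706543
 -29.45434583]
```

Call:
{"method": "play_rows", "body": {"deltas": [[[0, 0, 0.0005], [0, 0, 0.1], 0.9], [[0, 0, 0.0005], [0, 0, 0.1], 0.9]]}}

```text
time: 15.82
tool_pos: [559.4, -230.1, 83.4]
tcp_rot: [-179.7, 0.2, 80.3]
ft_force: [-6.0, 1.1, 9.7]
finger_gap: 27.7
```

Run:
```python
from h import *
a=go([561,-229.2,83],75); print(a["ft_force"],a["wrist_torque"])
```

```text
shift mm [1.2 1.4 0.4] turn rad [-0.0046  0.003   0.0917]
[-6.04927876  1.08381012  9.68507849] [0.24100334 1.03523745 0.07541955]
```

Call:
{"method": "play_rows", "body": {"deltas": [[[0, 0, 0.0005], [0, 0, 0.07], 0.9], [[0, 0, 0.0005], [0, 0, 0.05], 0.9]]}}

```text
time: 16.08
tool_pos: [559.4, -230.0, 83.4]
tcp_rot: [-179.7, 0.2, 72.8]
ft_force: [-6.2, 2.0, 8.7]
finger_gap: 27.9
```

Run:
```python
from h import *
a=go([561,-229.2,83],75); print(a["ft_force"],a["wrist_torque"])
```

```text
shift mm [1.2 1.4 0.4] turn rad [-0.005   0.0031 -0.0382]
[-6.22127727  2.01935428  8.70868529] [0.28037871 1.00560948 0.08820159]
```

Call:
{"method": "play_rows", "body": {"deltas": [[[0, 0, 0.0005], [0, 0, 0.06], 0.9], [[0, 0, 0.0005], [0, 0, 0.06], 0.9]]}}

```text
time: 16.32
tool_pos: [559.3, -229.9, 83.4]
tcp_rot: [-179.7, 0.2, 65.4]
ft_force: [-6.7, 2.1, 7.9]
finger_gap: 27.8
```

Run:
```python
from h import *
for i in range(3):
    s=eyes.snapshot("side"); a=r.sense(); print(a["wrist_torque"][2],a["ft_force"].round(1),a["tcp_rot"][2],a["tool_pos"])
S=np.mean([eyes.snapshot("side")[:,:,::-1] for _ in range(3)],0).astype(np.uint8)
t=eyes.snapshot("top")[:,:,::-1]
o=np.hstack([cv2.resize(S[165:215,310:360],None,fx=8,fy=8,interpolation=cv2.INTER_CUBIC),cv2.resize(t[200:300,400:500],None,fx=4,fy=4,interpolation=cv2.INTER_CUBIC)])
cv2.imwrite("pics/c7.png",np.clip(o*1.6,0,255).astype(np.uint8))
```

```text
0.11038908267112074 [-4.3  0.7  7.7] 65.24009151377588 [ 559.4008544  -229.89964073   83.44033296]
0.08764886536516271 [-5.   1.5  8.3] 65.44200416285682 [ 559.44732392 -229.95637881   83.46412698]
0.087572211605599 [-4.6  0.5  8.6] 65.51703742858419 [ 559.43714237 -229.93155446   83.42482795]
```

View pics/c7.png

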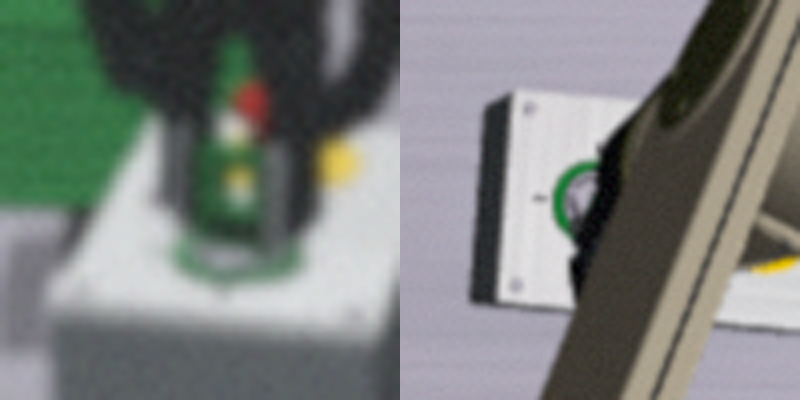

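The key's head is now broadside to the side camera, at crop columns 195–260, with its underside near the plug face. Torque is about 0.09 N m. I'll turn slightly more to feel for the stop.

Call:
{"method": "play_rows", "body": {"deltas": [[[0, 0, 0.0005], [0, 0, 0.06], 0.9]]}}

```text
time: 16.8
tool_pos: [559.5, -229.9, 83.4]
tcp_rot: [-179.7, 0.2, 61.9]
ft_force: [-5.0, 1.1, 7.6]
finger_gap: 27.9
```

Run:
```python
from h import *
for i in range(3):
    s=eyes.snapshot("side"); a=r.sense(); print(a["wrist_torque"].round(3),a["ft_force"].round(1),a["tcp_rot"][2],a["tool_pos"])
S=np.mean([eyes.snapshot("side")[:,:,::-1] for _ in range(4)],0).astype(np.uint8)
o=cv2.resize(S[165:205,315:360],None,fx=15,fy=15,interpolation=cv2.INTER_CUBIC)
cv2.imwrite("pics/c8.png",np.clip(o*1.8,0,255).astype(np.uint8))
```

```text
[0.184 0.996 0.29 ] [-4.8  1.6  7.5] 61.68773794146048 [ 559.48589402 -229.90861771   83.44529823]
[0.224 0.857 0.267] [-6.   1.1  8.9] 61.878836729468325 [ 559.47701087 -229.92647761   83.43787313]
[0.215 0.963 0.203] [-5.3  1.3  8.5] 61.952767396163416 [ 559.47245322 -229.93405149   83.42360859]
```

View pics/c8.png

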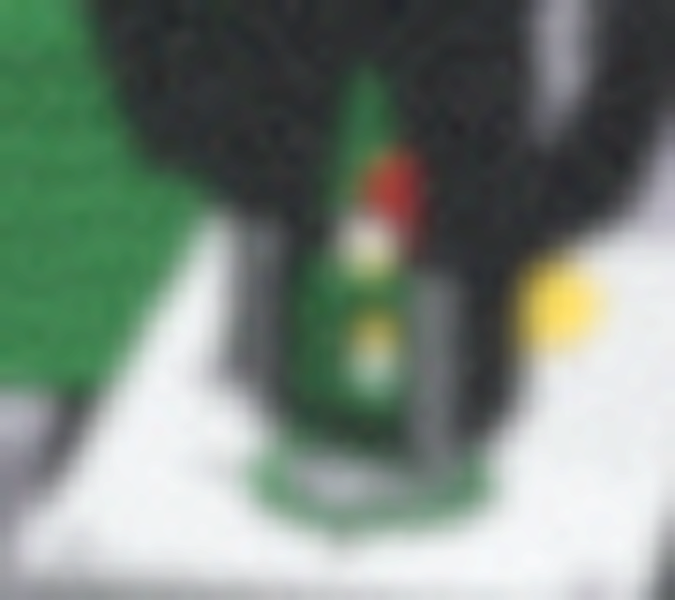

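The torque jumped from 0.09 to about 0.25 N m, so the plug is on its stop. The head rests on the plug face with about 8 N of push, and the grip is holding. Handing in.

Run:
```python
from h import *
t=eyes.snapshot("top")[:,:,::-1].astype(int); t0=cv2.imread("pics/top0.png").astype(int)
for n,(x,y,w,h) in dict(blue=(215,252,25,18),yellow=(258,252,20,16),cup=(335,162,40,42),dish=(195,158,56,56)).items(): print(n,abs(t-t0)[y:y+h,x:x+w].mean().round(1))
a=r.sense(); print(a["wrist_torque"].round(3),a["ft_force"].round(1),a["finger_gap"],a["time"])
print(r.hand_in())
```

```text
blue 4.6
yellow 4.8
cup 5.7
dish 4.7
[0.217 0.944 0.214] [-5.4  1.7  8.6] 28.522054072911352 17.2
the job is handed in; nothing more can be done
None
```

The job is handed in at 17.2 s of 56 s, with the green key home in the switch, turned to its stop and still gripped. `hand_in` gave no verdict.

- **What I did:** I took the full-size green key off its hook with a 6.7 mm lift and a draw back along the hook. I rocked it down through both wafers with gentle pushes, the highest push read being about 35 N. I then turned it about 1.98 rad at the hand, which allows for the play in the slot.
- **Turn:** the torque jumped from about 0.09 to 0.2–0.29 N m at the end of the turn, which I take as the plug reaching its stop. I could not read the switch angle directly.
- **Depth:** the tool height of 83.4 mm matches the predicted home height. The last side picture shows the head down at the plug face, under about 8 N of push.
- **Grip:** the finger opening held steady at about 28.5 mm. That is slightly under the 30 mm head width, so the reading runs a little low or the pads give.
- **Other items:** the blue and yellow keys, the cup and the dish look the same in the top view before and after. Nothing came near the stop button.

**Checks that disagreed:**
- The two cameras differed by a few millimetres on the keyway's y position. The blade settled in the slot at y of about -230 mm, close to the top camera's -229.5.
- A sideways force of about 5 N remains along x.

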